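Hold the cover plate over the gear housing

TASK

Swing the magnifier arm by at least a quarter turn towards the robot, clear of the gear housing, and only then pick up the cover plate (it has a black bar to hold it by). Hold it level and still about 15 mm above the housing's flange, without ever touching the housing or the magnifier with it, turned so that its four holes line up with the four threaded holes (close-spaced pair over close-spaced pair) and screws could be dropped in. Finish while still holding it there: do not set it down or let go, and leave the other things on the table where they are.

Things in the scene. Friction and masses are not known exactly. Their poses are not given: they have to be found in the camera images.
- cover_plate: Loose steel cover plate, 104 (own x) x 80 (own y) x 6 mm, 0.2 to 0.4 kg, flat on a 28 mm thick wooden board. Origin: centre of its underside; z up. Solid black grip bar in the middle: 46 mm along x, 12 mm wide in y, top 36 mm above the underside. 11 mm through holes at x, y: (-40, +28), (-40, -28) wide-spaced pair, (+40, +18), (+40, -18) close-spaced pair; it fits one way round only.
- plate_hole_a (a point): Centre of one hole of the plate's close-spaced pair, on the underside: (+40, -18, 0) mm in the plate's frame.
- plate_hole_b (a point): Centre of the hole diagonal to it, of the wide-spaced pair, on the underside: (-40, +28, 0) mm in the plate's frame.
- housing: Gear housing, fixed: blue body on a wooden block, bright steel flange 104 (own x) x 80 mm (own y) with a 35 mm bore; flange face 62 mm above the table. Origin: centre of its underside; z up, y to the lens post. Threaded 8 mm holes at the same x, y as the plate's holes ((-40, +-28), (+40, +-18)), so the plate is aligned when its x and y axes lie along the housing's.
- thread_a (a point): Mouth of the threaded hole that belongs to plate hole a: (+40, -18, 62) mm in the housing's frame.
- thread_b (a point): Mouth of the threaded hole that belongs to plate hole b: (-40, +28, 62) mm in the housing's frame.
- lens_arm (a joint): Swing of the magnifier arm on its upright hinge, rad. 0: arm along the housing's -y, lens (58 mm across, centre 80 mm from the hinge, 90 to 100 mm above the table) centred over the flange. Grows as it swings to the housing's -x side (towards the robot, clockwise from above); stops at -0.3 and 2.0. Friction about 0.1 N m; stays where it is left.
- lens_hinge (a point): Hinge axis of the magnifier arm, at arm height: (0, +80, 95) mm in the housing's frame; nothing of hinge or arm except the red knob stands higher than 103 mm above the table.
- lens_knob (a point): Point 12 mm below the top of the upright red knob (14 mm dia, from 99 to 133 mm above the table) at the outer end of the magnifier arm, 113 mm from the hinge axis; hold or push it here.
- screwdriver: Bystander, leave it alone: yellow-handled screwdriver, lying on the table, 19x145x21 mm. Origin: centre of its underside.
- oil_bottle: Bystander, leave it alone: brown oil bottle with black cap, 32 mm dia, 66 mm tall. Origin: centre of its underside.
- loupe: Bystander, leave it alone: small black eye loupe, 36 mm dia, 27 mm tall. Origin: centre of its underside.
- wax_block: Bystander, leave it alone: green wax block, 34x52x18 mm, on the thick cream pad. Origin: centre of its underside.
- yellow_box: Bystander, leave it alone: small yellow box, 51x60x40 mm. Origin: centre of its underside.
- brass_weight: Bystander, leave it alone: brass weight with a knob, 33 mm dia, 44 mm tall, on the thick cream pad. Origin: centre of its underside.
- calliper: Bystander, leave it alone: steel calliper, 62x152x7 mm, lying on the grey box. Origin: centre of its underside.

How it is judged:
By the outcome, as a careful person would: the job done as asked, in the order asked, and still so for the second after the job is handed in, while the arm keeps its last pose, push and grip.
It also fails if it takes over 58 s, if anything falls off the work surface, if the arm or the gripper's body presses on something with over 40 N, if the wrist force passes 120 N, or if a joint passes its speed limit or range.

ROBOT

A 7-joint arm with a two-finger parallel gripper is mounted at the origin on a cart in front of the work surface, level with it; the furniture and walls round the work are solid. World frame = base frame: x ahead of the robot, y to its left, z up, the work surface at z = 0. Lengths are in mm, angles in rad, forces in N, time in s.
With the tool pointing down it reaches from about 425 to 875 mm from the base axis. Payload 4.7 kg.
Tool frame: the origin (TCP) lies between the finger pads; the fingertips stand 19 mm ahead of it and the grasp point (between the pads) is the TCP; z points along the fingers, y is the line along which they close (so a half turn about z gives the same grasp; the last joint's range is limited). The gripper opens to 87 mm and grips with 3 to 60 N. Pads are 19 mm wide; open, the fingers measure 117 mm over their backs; the gripper's body (75 mm by 190 mm) begins 51 mm behind the grasp point.
Start: joints at [-1.153, 0.321, -0.07, 1.45, 0.023, 1.371, -0.057], TCP at [255.425, 597.734, 201.787] pointing down, gripper open.
Joint ranges: [-2.86, 2.86], [-0.3, 2.09], [-1.38, 1.24], [0.06, 2.45], [-1.56, 4.7], [0.09, 2.05], [-2.69, 2.69]. Speed limits (rad/s): [2.57, 2.57, 3.14, 3.14, 3.14, 3.14, 3.14].

INTERFACE

Orientations are given as a unit quaternion [x, y, z, w].
In Python, from rig import manip gives the robot as it stands.
- The arm moves only by the tool send_rows, never from a script. Its argument "increments" is a list of rows, each a list of 4 numbers: the shift along the tool's x, y, z in mm, then the turn about the tool's z in degrees. In form: [[tx, ty, tz, roll], ...]. A call has 1 to 5 rows; each row is the pose to reach, as a shift and turn from the pose commanded when the call began, along the tool's axes at that moment; what a row does not reach only later rows make up. A row lasts 1/10 s, in which the tool goes at most 50 mm and 8.59 degrees, less where a joint would pass 70% of its speed; a pose out of reach is approached as far as the arm can. A call with a gripper value outside its range is refused whole. "grip" is the opening, from -1 (shut) to 1 (fully open), set as the call begins (left out, the last holds). The fingers move at their own pace and stop on an object; "squeeze" is the grip in N (left out, the last holds). Time passes only in rows, so rows that repeat a pose let the fingers close. It gives the time, the measured TCP pose, the force, the opening and the grip force at its end, in the units of the state.
- manip.observe(): the state, without advancing time (a new reading comes with each control period).
- manip.get_image(name): name is "scene" or "top" or "wrist"; returns the picture (400x640x3 uint8, blue, green, red); there is no depth.
- manip.calibration(name): a dict with "intrinsics" (3x3 intrinsics, pixels), "extrinsics" (4x4, takes a point from camera to world coordinates). Camera axes: x right, y down, z forward; pixel columns grow to the right and rows downward; lengths in mm; the calibration is good to about 2 mm. The wrist camera is an equidistant fisheye: a pixel r from the principal point sees the ray r / f radians off the axis. A picture is of the moment at which its call begins: read the wrist's pose just before it. calibration takes no time and is no camera call; for the wrist camera it gives the pose at the moment of the call.
- manip.close_job(): hands the job in; it is judged then, once.
Trained networks look in the newest picture that a camera, given by its name, has taken for a name from the list of things; names that differ only in an ending like _2 or _b are one class to them, and where a whole thing is asked for, a point or a joint stands for the part that bears it (a point fixed in the world has none). Each returns a list of dicts, best first, with "score" (0 to 1); they miss things now and then, are a little off and sometimes report something else, mostly with a low value. They report only what shows in the picture. A call takes as long as a camera call.
- manip.spot_in(camera, thing): "xyz" ([x, y, z] in mm, in world coordinates, good to about 4 mm: the middle of the surface that is visible of it).
- manip.regions_of(camera, thing): "mask" (400x640 bool, what is visible of it).
- manip.mark_of(camera, thing): "xyz" ([x, y, z] in mm, in world coordinates, good to about 4 mm: a listed point, or the origin of a listed thing).
The state is a dict: "time_s": time; "joint_positions": joint angles; "qvel": joint speeds; "joint_efforts": joint torques, N m; "ee_pos": TCP position; "ee_rot": TCP orientation; "force": force on the tool from outside, world axes, zero at the start; "torque": the same for the moment, N m; "finger_gap": finger opening in mm; "grasp_force": force on a finger pad.
Only numpy, scipy, OpenCV 4.12 (cv2) and the standard library are available. Lean on these libraries where they do the work, as an engineer would, in place of code of your own. Each camera call takes 0.05 s, during which the arm holds its last target. There are 200 camera calls.

## Working session

There is one attempt and no reset: what is moved stays moved. The work goes in short steps, Python scripts to look and compute and a tool call to move; the robot and the scene stay as the last step left them, time stands still between calls to the robot, and variables do not carry over. Pictures are saved under pics/ and viewed, at most 10 in all, crops included, and the job is handed in when it is done.

Besides the shell and the picture viewer there is one more tool, called after ">>>" by a JSON object that holds its "name" and its "arguments". send_rows: Moves the arm, as the interface text tells. Its arguments: {"type":"object","properties":{"increments":{"type":"array"},"grip":{"type":"number"},"squeeze":{"type":"number"}},"required":["increments"]}

```bash
mkdir -p pics; cat > h.py <<'E'
from rig import manip
import numpy as np, cv2
from scipy.spatial.transform import Rotation as R
def st():
    s=manip.observe(); print('t',round(s['time_s'],2),'pos',np.round(s['ee_pos'],1),'rot',np.round(R.from_quat(s['ee_rot']).as_matrix(),3).tolist(),'F',np.round(s['force'],1),'gap',s['finger_gap'],'gf',s['grasp_force']); return s
def px(cam,p):
    c=manip.calibration(cam);K=np.array(c['intrinsics']);E=np.array(c['extrinsics'])
    q=np.linalg.inv(E)@np.append(p,1);q=q[:3]
    return (K@(q/q[2]))[:2]
def ray(cam,uv,z):
    c=manip.calibration(cam);K=np.array(c['intrinsics']);E=np.array(c['extrinsics'])
    d=np.linalg.inv(K)@np.array([uv[0],uv[1],1.])
    if cam=='wrist':
        r=np.hypot(d[0],d[1]);d=np.array([d[0]/r*np.sin(r),d[1]/r*np.sin(r),np.cos(r)])
    d=E[:3,:3]@d;o=E[:3,3];return o+d*(z-o[2])/d[2]
E
python3 - <<'E'
from h import *
st()
for c in ['top','scene']:
    cv2.imwrite(f'pics/{c}0.png',manip.get_image(c))
    print(c,np.round(manip.calibration(c)['extrinsics'],2).tolist(),np.array(manip.calibration(c)['intrinsics'])[0,0])
    for t in ['cover_plate','plate_hole_a','plate_hole_b','housing','thread_a','thread_b','lens_hinge','lens_knob']:
        print(c,t,[(round(d['score'],2),np.round(d['xyz'],1).tolist()) for d in manip.mark_of(c,t)[:3]])
E
```

```text
t 0.0 pos [255.2 597.2 200.6] rot [[-0.92, 0.393, -0.001], [0.393, 0.92, -0.002], [-0.0, -0.002, -1.0]] F [-0.1  0.8  0.1] gap 87.11955646212776 gf 0.0
top [[0.03, -0.99, 0.13, 390.92], [-1.0, -0.03, 0.01, -67.48], [-0.01, -0.13, -0.99, 1139.33], [0.0, 0.0, 0.0, 1.0]] 494.98898047255886
top cover_plate [(0.88, [431.9, 117.9, 31.2])]
top plate_hole_a [(0.95, [393.6, 147.7, 27.1]), (0.57, [470.3, 95.2, 25.6]), (0.44, [622.2, -33.5, 69.5])]
top plate_hole_b [(0.95, [393.6, 147.7, 27.1]), (0.57, [470.3, 95.2, 25.6]), (0.44, [622.2, -33.5, 69.5])]
top housing [(0.67, [504.1, -262.7, 0.8])]
top thread_a [(0.97, [456.8, -236.5, 61.2]), (0.68, [541.9, -271.4, 59.6]), (0.44, [487.6, -70.1, 19.0])]
top thread_b [(0.97, [456.8, -236.5, 61.2]), (0.68, [541.9, -271.4, 59.6]), (0.44, [487.6, -70.1, 19.0])]
top lens_hinge [(0.87, [492.0, -179.2, 94.1])]
top lens_knob [(0.95, [485.8, -298.0, 118.3])]
scene [[0.64, -0.4, 0.66, -82.26], [-0.77, -0.31, 0.56, -574.23], [-0.02, -0.86, -0.51, 559.81], [0.0, 0.0, 0.0, 1.0]] 460.66267303351964
scene cover_plate [(0.72, [428.4, 117.2, 32.4])]
scene plate_hole_a [(0.93, [472.7, 95.0, 28.5]), (0.72, [394.8, 145.6, 25.8]), (0.66, [419.2, -81.7, 20.9])]
scene plate_hole_b [(0.93, [472.7, 95.0, 28.5]), (0.72, [394.8, 145.6, 25.8]), (0.66, [419.2, -81.7, 20.9])]
scene housing [(0.61, [498.9, -256.6, 0.7])]
scene thread_a [(0.66, [458.2, -236.4, 62.7]), (0.64, [546.4, -275.8, 60.6]), (0.6, [428.5, 117.7, 27.2])]
scene thread_b [(0.66, [458.2, -236.4, 62.7]), (0.64, [546.4, -275.8, 60.6]), (0.6, [428.5, 117.7, 27.2])]
scene lens_hinge [(0.76, [494.5, -183.2, 94.6]), (0.25, [542.7, -272.4, 62.5])]
scene lens_knob [(0.8, [480.1, -293.5, 117.4])]
```

View pics/top0.png

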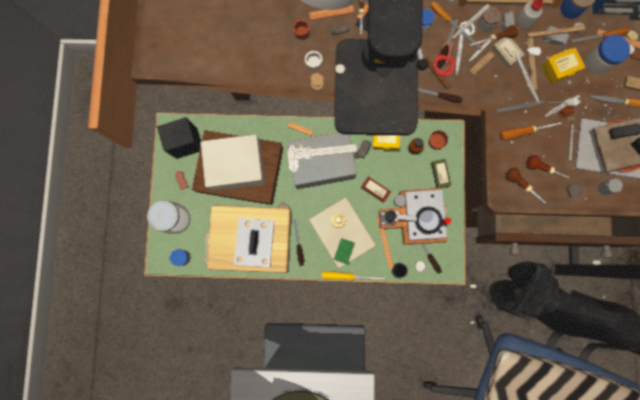

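View pics/scene0.png

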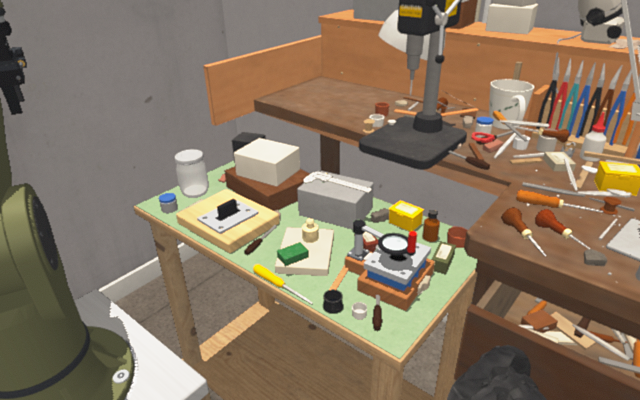

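The top view shows the plate (252,243) on the board at left and the housing (425,215) with the lens over it at right. I'll move over the plate first to look closely on the way.

>>> {"name": "send_rows", "arguments": {"increments": [[-20,-21,-4,0],[-52,-55,-8,0],[-86,-91,-12,0],[-120,-128,-16,0],[-155,-164,-20,0]], "grip": 1}}

```text
time_s: 1.4
ee_pos: [333.6, 384.9, 222.0]
ee_rot: [0.2, 0.98, 0.0, 0.0]
force: [1.7, -0.2, 0.2]
finger_gap: 86.8
grasp_force: 0.0
```

>>> {"name": "send_rows", "arguments": {"increments": [[-34,-36,0,-3],[-68,-72,0,-7],[-102,-108,0,-11],[-136,-144,0,-15],[-165,-175,0,-18]]}}

```text
time_s: 1.9
ee_pos: [416.9, 158.3, 222.1]
ee_rot: [0.044, 0.999, 0.0, 0.0]
force: [1.3, 0.7, 0.7]
finger_gap: 87.0
grasp_force: 0.0
```

```bash
python3 - <<'E'
from h import *
s=st()
im=manip.get_image('wrist');cv2.imwrite('pics/w1.png',im)
for t in ['cover_plate','plate_hole_a']:
    print(t,[(round(d['score'],2),np.round(d['xyz'],1).tolist()) for d in manip.mark_of('wrist',t)[:3]])
c=manip.calibration('wrist');print(np.round(c['extrinsics'],2).tolist(),c['intrinsics'])
E
```

```text
t 1.9 pos [416.9 158.3 222.1] rot [[-0.996, 0.088, 0.001], [0.088, 0.996, 0.001], [-0.001, 0.001, -1.0]] F [1.3 0.7 0.7] gap 87.02807318645121 gf 0.0
cover_plate [(0.64, [432.8, 114.4, 31.4])]
plate_hole_a [(0.94, [466.9, 96.0, 26.1])]
[[0.1, 0.95, 0.28, 339.95], [1.0, -0.09, -0.03, 165.44], [0.0, 0.29, -0.96, 404.76], [0.0, 0.0, 0.0, 1.0]] [[309.70691629   0.         319.99189951]
 [  0.         309.70691629 203.53130247]
 [  0.           0.           1.        ]]
```

View pics/w1.png

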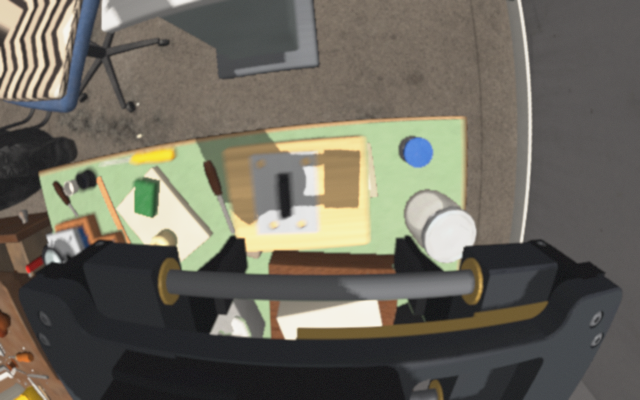

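The wrist view shows the bar (284,195), the close pair (274,224)/(301,224) on the far (+x) side and the wide pair (258,163)/(310,158), so plate yaw is about -4°. Next I'll move to the far side of the knob with closed fingers.

>>> {"name": "send_rows", "arguments": {"increments": [[-15,-44,0,0],[-31,-90,0,0],[-47,-137,0,0],[-63,-184,0,0],[-79,-231,0,0]], "grip": -1, "squeeze": 10}}

```text
time_s: 2.55
ee_pos: [474.8, -76.2, 222.1]
ee_rot: [0.044, 0.999, 0.0, 0.001]
force: [1.5, 0.6, -0.9]
finger_gap: 55.5
grasp_force: 0.0
```

>>> {"name": "send_rows", "arguments": {"increments": [[-16,-47,0,0],[-32,-94,0,0],[-48,-141,0,0],[-63,-185,0,0],[-74,-215,0,0]]}}

```text
time_s: 3.05
ee_pos: [529.8, -298.5, 221.4]
ee_rot: [0.045, 0.999, -0.001, 0.0]
force: [0.2, 0.0, 0.6]
finger_gap: 15.3
grasp_force: 0.0
```

```bash
python3 - <<'E'
from h import *
s=st()
im=manip.get_image('wrist');cv2.imwrite('pics/w2.png',im)
for cam in ['wrist','scene','top']:
  if cam!='wrist': manip.get_image(cam)
  for t in ['lens_knob','lens_hinge']:
    print(cam,t,[(round(d['score'],2),np.round(d['xyz'],1).tolist()) for d in manip.mark_of(cam,t)[:2]])
E
```

```text
t 3.05 pos [ 529.8 -298.5  221.4] rot [[-0.996, 0.09, 0.0], [0.09, 0.996, -0.001], [-0.0, -0.001, -1.0]] F [0.2 0.  0.6] gap 15.271304210194026 gf 0.0
wrist lens_knob [(0.97, [485.0, -296.1, 121.9])]
wrist lens_hinge [(0.92, [494.5, -183.9, 97.9]), (0.43, [392.8, 145.1, 34.5])]
scene lens_knob [(0.67, [480.8, -290.0, 117.8]), (0.5, [471.4, 94.7, 31.0])]
scene lens_hinge [(0.78, [493.5, -181.1, 94.2])]
top lens_knob [(0.79, [486.4, -300.2, 120.3])]
top lens_hinge [(0.65, [496.0, -178.2, 94.5])]
```

View pics/w2.png

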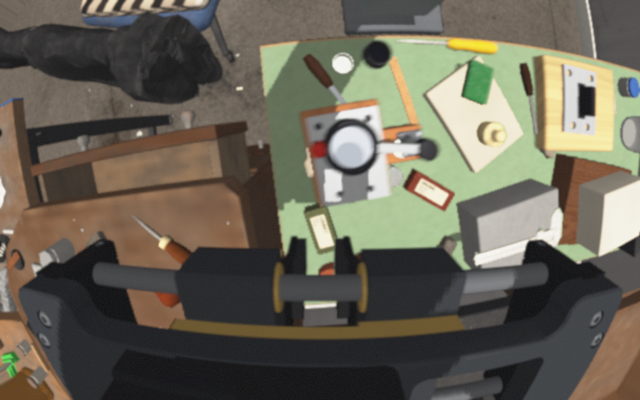

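Knob at about (485,-296) and hinge at (494,-182), consistent with the 113 mm radius. In the wrist view the red knob is at (318,149) and the closing fingers are clear of it. Descending now.

>>> {"name": "send_rows", "arguments": {"increments": [[0,0,35,0],[0,0,75,0],[0,0,93,0],[10,-7,93,0],[20,-7,93,0]]}}

```text
time_s: 4.0
ee_pos: [507.3, -303.1, 129.5]
ee_rot: [0.045, 0.999, -0.001, 0.0]
force: [0.6, -1.0, 0.1]
finger_gap: 0.4
grasp_force: 0.0
```

>>> {"name": "send_rows", "arguments": {"increments": [[18,0,0,0],[36,2,0,0],[55,5,0,0],[76,15,0,0],[96,28,0,0]]}}

```text
time_s: 4.5
ee_pos: [414.1, -266.8, 130.3]
ee_rot: [0.046, 0.999, -0.0, 0.002]
force: [-0.6, 1.2, 0.3]
finger_gap: 0.5
grasp_force: 0.0
```

```bash
python3 - <<'E'
from h import *
s=st()
for cam in ['scene','top']:
  manip.get_image(cam)
  for t in ['lens_knob','lens_hinge']:
    print(cam,t,[(round(d['score'],2),np.round(d['xyz'],1).tolist()) for d in manip.mark_of(cam,t)[:2]])
E
```

```text
t 4.5 pos [ 414.1 -266.8  130.3] rot [[-0.996, 0.092, 0.003], [0.092, 0.996, -0.0], [-0.003, -0.0, -1.0]] F [-0.6  1.2  0.3] gap 0.4977153112014483 gf 0.0
scene lens_knob [(0.97, [481.4, -291.9, 119.1])]
scene lens_hinge [(0.57, [493.3, -182.1, 93.0]), (0.5, [486.5, -73.5, 22.6])]
top lens_knob [(0.69, [483.7, -298.4, 119.3])]
top lens_hinge [(0.64, [494.6, -183.4, 96.2])]
```

```bash
python3 - <<'E'
from h import *
im=manip.get_image('scene')[180:340,290:490]
im2=manip.get_image('top')[160:290,340:480]
a=cv2.resize(im,(500,400));b=cv2.resize(im2,(300,279))
o=np.zeros((400,800,3),np.uint8);o[:,:500]=a;o[:279,500:]=b
cv2.imwrite('pics/c3.png',o)
E
```

```text
(no output)
```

View pics/c3.png

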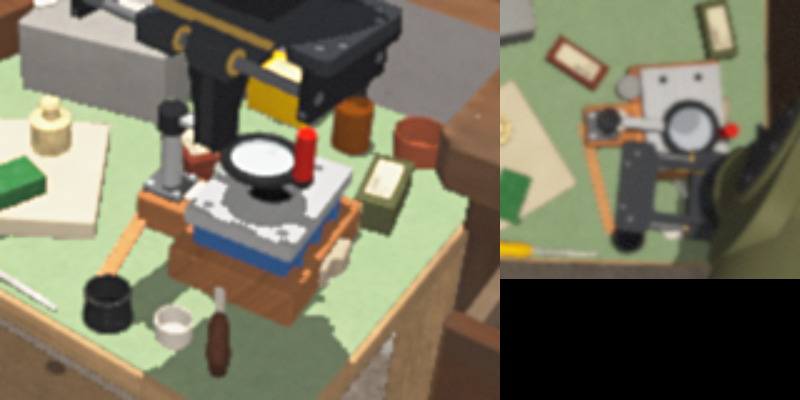

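```bash
python3 - <<'E'
from h import *
s=st();p=np.array(s['ee_pos'])
im=manip.get_image('scene')
S=6;x0,y0=320,190
o=cv2.resize(im[y0:y0+95,x0:x0+125],None,fx=S,fy=S,interpolation=cv2.INTER_CUBIC)
for z in [111,121,130,150,180,210]:
    u=px('scene',[p[0],p[1],z]);q=tuple(int(v) for v in ((u-[x0,y0]+.5)*S))
    cv2.circle(o,q,4,(0,255,255),1);cv2.putText(o,str(z),(q[0]+6,q[1]),0,.4,(255,0,255),1)
cv2.imwrite('pics/c4.png',o)
E
```

```text
t 4.9 pos [ 415.7 -266.4  129.2] rot [[-0.996, 0.09, 0.001], [0.09, 0.996, -0.001], [-0.001, -0.001, -1.0]] F [-0.4  0.1  0. ] gap 0.18971981282655767 gf 0.0
```

View pics/c4.png

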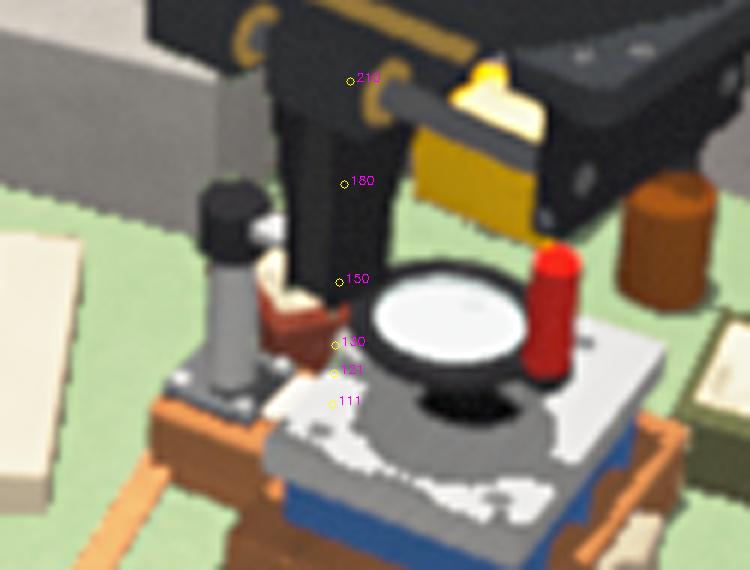

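Overlaying the tool axis shows the real fingertips at z ≈ 147, not 111, so they passed over the knob. The tips stand about 17 mm above the reported TCP height. I'll go back and descend further.

>>> {"name": "send_rows", "arguments": {"increments": [[-10,-3,-20,0],[-50,-12,-20,0],[-90,-22,-20,0],[-109,-28,-10,0],[-109,-28,15,0]]}}

```text
time_s: 5.45
ee_pos: [525.4, -305.2, 114.2]
ee_rot: [0.044, 0.999, -0.002, 0.001]
force: [-0.9, -0.6, -0.4]
finger_gap: 0.4
grasp_force: 0.0
```

>>> {"name": "send_rows", "arguments": {"increments": [[0,0,10,0],[0,0,19,0],[0,0,19,0]]}}

```text
time_s: 5.75
ee_pos: [520.1, -302.9, 93.7]
ee_rot: [0.045, 0.999, 0.0, -0.001]
force: [-0.6, 0.2, -0.0]
finger_gap: 0.6
grasp_force: 0.0
```

```bash
python3 - <<'E'
from h import *
s=st();p=np.array(s['ee_pos'])
im=manip.get_image('scene');w=manip.get_image('wrist')
S=5;x0,y0=350,190
o=cv2.resize(im[y0:y0+100,x0:x0+80],None,fx=S,fy=S,interpolation=cv2.INTER_CUBIC)
for z in [p[2]-19,p[2],p[2]+17,150]:
    u=px('scene',[p[0],p[1],z]);q=tuple(int(v) for v in ((u-[x0,y0]+.5)*S))
    cv2.circle(o,q,4,(0,255,255),1);cv2.putText(o,str(round(z)),(q[0]+6,q[1]),0,.4,(255,0,255),1)
o2=cv2.resize(w[80:280,220:420],(400,400))
b=np.zeros((500,800,3),np.uint8);b[:,:400]=o;b[:400,400:]=o2
cv2.imwrite('pics/c5.png',b)
E
```

```text
t 5.75 pos [ 520.1 -302.9   93.7] rot [[-0.996, 0.09, -0.002], [0.09, 0.996, 0.001], [0.002, 0.001, -1.0]] F [-0.6  0.2 -0. ] gap 0.5924161982131629 gf 0.0
```

View pics/c5.png

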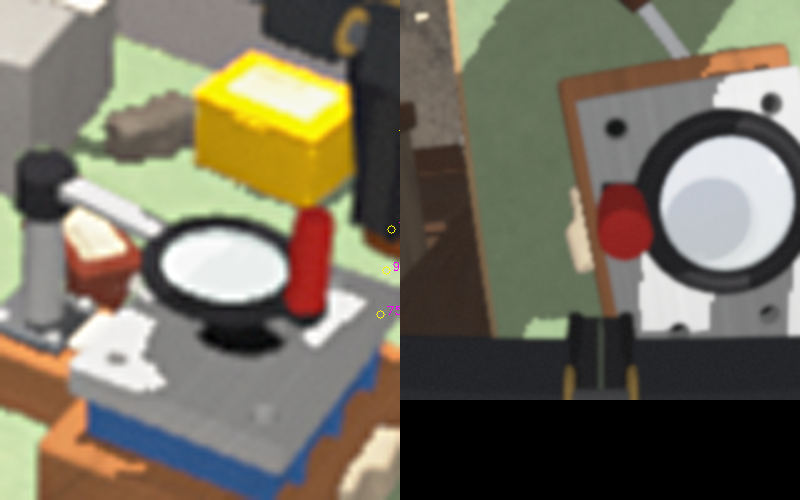

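The tips are now at knob height, with the knob directly in front of the fingers (wrist crop (625,220) against fingers (600,350)). Pushing.

>>> {"name": "send_rows", "arguments": {"increments": [[20,0,0,0],[42,2,0,0],[66,4,0,0],[86,14,0,0],[108,27,0,0]]}}

```text
time_s: 6.35
ee_pos: [416.3, -267.6, 96.0]
ee_rot: [0.046, 0.999, -0.0, 0.002]
force: [1.2, -1.0, 0.1]
finger_gap: 0.5
grasp_force: 0.5
```

```bash
python3 - <<'E'
from h import *
s=st()
for cam in ['scene','wrist']:
  manip.get_image(cam)
  for t in ['lens_knob']:
    print(cam,t,[(round(d['score'],2),np.round(d['xyz'],1).tolist()) for d in manip.mark_of(cam,t)[:2]])
E
```

```text
t 6.35 pos [ 416.3 -267.6   96. ] rot [[-0.996, 0.091, 0.004], [0.091, 0.996, -0.001], [-0.004, -0.001, -1.0]] F [ 1.2 -1.   0.1] gap 0.5111023469022153 gf 0.47031305730342865
scene lens_knob [(0.91, [403.4, -249.5, 114.9]), (0.2, [500.2, -256.7, 1.1])]
wrist lens_knob [(0.97, [403.4, -247.8, 120.6]), (0.68, [360.7, -108.5, 0.3])]
```

>>> {"name": "send_rows", "arguments": {"increments": [[12,16,0,0],[23,32,0,0],[28,47,0,0],[31,64,0,0],[31,82,0,0]]}}

```text
time_s: 7.05
ee_pos: [393.1, -183.0, 95.4]
ee_rot: [0.046, 0.999, -0.001, 0.001]
force: [-0.1, -1.5, -0.8]
finger_gap: 0.5
grasp_force: 0.5
```

```bash
python3 - <<'E'
from h import *
s=st()
for cam in ['scene','wrist','top']:
  manip.get_image(cam)
  for t in ['lens_knob','lens_hinge','housing','thread_a']:
    print(cam,t,[(round(d['score'],2),np.round(d['xyz'],1).tolist()) for d in manip.mark_of(cam,t)[:4]])
E
```

```text
t 7.05 pos [ 393.1 -183.    95.4] rot [[-0.996, 0.091, 0.001], [0.091, 0.996, -0.001], [-0.001, -0.001, -1.0]] F [-0.1 -1.5 -0.8] gap 0.490122579044926 gf 0.5212886072695255
scene lens_knob []
scene lens_hinge [(0.69, [494.0, -184.2, 93.0])]
scene housing [(0.73, [500.3, -255.9, 3.2])]
scene thread_a [(0.68, [459.5, -236.6, 65.4])]
wrist lens_knob [(0.72, [384.1, -164.5, 119.8])]
wrist lens_hinge [(0.3, [355.5, -110.8, -0.1])]
wrist housing [(0.67, [385.4, -163.4, 119.1])]
wrist thread_a []
top lens_knob [(0.55, [380.0, -166.2, 122.1]), (0.37, [624.8, -35.7, 70.6])]
top lens_hinge [(0.81, [495.7, -180.9, 96.1])]
top housing [(0.78, [504.1, -262.0, 2.7]), (0.42, [492.4, -182.6, 99.7])]
top thread_a [(0.6, [453.7, -236.4, 61.5]), (0.57, [541.2, -270.8, 60.7])]
```

>>> {"name": "send_rows", "arguments": {"increments": [[30,0,0,0],[1,8,0,0],[1,8,0,0],[-5,-8,0,0],[-12,-12,-45,0]]}}

```text
time_s: 8.3
ee_pos: [398.9, -195.2, 135.9]
ee_rot: [0.045, 0.999, -0.0, -0.005]
force: [0.7, -0.3, -0.1]
finger_gap: 0.5
grasp_force: 0.0
```

>>> {"name": "send_rows", "arguments": {"increments": [[-5,-2,-45,0],[-50,-8,-80,0],[-90,-14,-88,0],[-102,-16,-88,0],[-102,-16,-88,0]], "grip": 1}}

```text
time_s: 8.8
ee_pos: [504.9, -220.5, 227.1]
ee_rot: [0.044, 0.999, -0.002, -0.001]
force: [0.2, -0.0, -0.7]
finger_gap: 32.5
grasp_force: 0.0
```

```bash
python3 - <<'E'
from h import *
s=st()
for cam in ['scene','top','wrist']:
  im=manip.get_image(cam)
  for t in ['lens_knob','lens_hinge','housing','thread_a','thread_b']:
    print(cam,t,[(round(d['score'],2),np.round(d['xyz'],1).tolist()) for d in manip.mark_of(cam,t)[:4]])
cv2.imwrite('pics/w6.png',im)
c=manip.calibration('wrist')
import json;json.dump({k:np.array(v).tolist() for k,v in c.items()},open('w6.json','w'))
K=np.array(c['intrinsics']);E=np.array(c['extrinsics'])
def pw(p):
    q=(np.linalg.inv(E)@np.append(p,1))[:3];r=np.hypot(q[0],q[1]);a=np.arctan2(r,q[2]);return K[:2,2]+K[0,0]*a*q[:2]/r
u=pw([500,-257,62]);print(u)
x0,y0=int(u[0])-60,int(u[1])-50
o=cv2.resize(im[y0:y0+100,x0:x0+120],None,fx=6,fy=6,interpolation=cv2.INTER_CUBIC)
cv2.imwrite('pics/c6.png',o);print(x0,y0)
E
```

```text
t 8.8 pos [ 504.9 -220.5  227.1] rot [[-0.996, 0.089, -0.002], [0.089, 0.996, -0.004], [0.002, -0.004, -1.0]] F [ 0.2 -0.  -0.7] gap 32.54243955683762 gf 0.0
scene lens_knob [(0.71, [383.3, -155.2, 117.9])]
scene lens_hinge [(0.55, [494.1, -185.4, 97.0]), (0.41, [663.3, -244.7, 6.3]), (0.29, [470.1, 93.3, 26.0])]
scene housing []
scene thread_a [(0.88, [547.8, -274.1, 63.0]), (0.79, [457.1, -236.6, 60.6]), (0.23, [676.3, -177.1, -2.0])]
scene thread_b [(0.88, [547.8, -274.1, 63.0]), (0.79, [457.1, -236.6, 60.6]), (0.23, [676.3, -177.1, -2.0])]
top lens_knob [(0.64, [385.8, -157.8, 121.3]), (0.46, [391.1, 146.0, 26.5])]
top lens_hinge [(0.82, [495.7, -185.0, 97.3])]
top housing [(0.64, [500.7, -264.8, 2.0])]
top thread_a [(0.55, [459.1, -236.2, 61.8])]
top thread_b [(0.55, [459.1, -236.2, 61.8])]
wrist lens_knob [(0.57, [386.1, -155.4, 120.1])]
wrist lens_hinge [(0.6, [493.0, -177.8, 98.2]), (0.26, [545.5, -274.4, 58.1])]
wrist housing [(0.75, [501.3, -259.9, -1.1])]
wrist thread_a [(0.84, [454.1, -236.0, 61.3]), (0.7, [543.3, -274.7, 60.0])]
wrist thread_b [(0.84, [454.1, -236.0, 61.3]), (0.7, [543.3, -274.7, 60.0])]
[288.06737253 181.79526466]
228 131
```

View pics/c6.png

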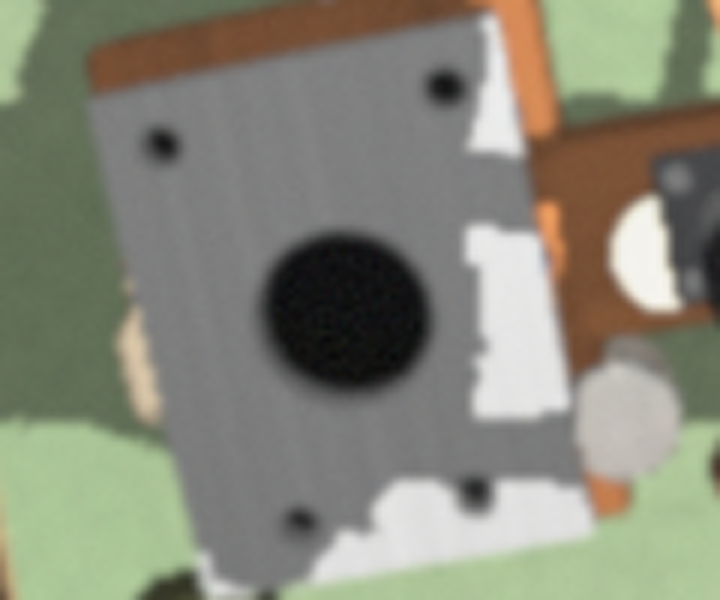

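The flange's four threaded holes are clear (crop (162,146), (446,88) wide; (300,520), (477,492) close), and the lens is out of the way. Computing the housing pose.

```bash
cat >> h.py <<'E'
def rayE(c,uv,z):
    K=np.array(c['intrinsics']);E=np.array(c['extrinsics'])
    d=np.linalg.inv(K)@np.array([uv[0],uv[1],1.]);r=np.hypot(d[0],d[1])
    d=np.array([d[0]/r*np.sin(r),d[1]/r*np.sin(r),np.cos(r)])
    d=E[:3,:3]@d;o=E[:3,3];return (o+d*(z-o[2])/d[2])[:2]
H=np.array([[-40,-28],[-40,28],[40,-18],[40,18.]])
def fit(W,M=H):
    a=(M-M.mean(0));b=(W-W.mean(0))
    th=np.arctan2((a[:,0]*b[:,1]-a[:,1]*b[:,0]).sum(),(a*b).sum())
    Rm=np.array([[np.cos(th),-np.sin(th)],[np.sin(th),np.cos(th)]])
    t=W.mean(0)-Rm@M.mean(0);res=W-(M@Rm.T+t)
    return t,np.degrees(th),res
E
python3 - <<'E'
from h import *
import json
c=json.load(open('w6.json'))
uv=np.array([[162,146],[446,88],[300,520],[477,492],[346,312]])/6.-.5+5/60+np.array([228,131])
W=np.array([rayE(c,u,62) for u in uv])
print(np.round(W,1).tolist());t,th,res=fit(W[:4]);print(t,th,np.round(res,1).tolist(),'bore',W[4])
E
```

```text
[[464.8, -292.1], [459.4, -236.8], [541.9, -274.7], [539.2, -238.8], [500.6, -260.4]]
[ 501.3252268  -260.59881498] 5.490516132658022 [[0.6, 0.2], [0.6, -0.2], [-0.9, -0.0], [-0.3, 0.0]] bore [ 500.61959015 -260.37374713]
```

>>> {"name": "send_rows", "arguments": {"increments": [[12,38,0,0],[26,84,0,0],[40,130,0,0],[55,177,0,0],[69,223,0,0]]}}

```text
time_s: 10.2
ee_pos: [454.0, 9.8, 228.1]
ee_rot: [0.045, 0.999, 0.0, 0.001]
force: [1.6, 0.9, 0.8]
finger_gap: 87.1
grasp_force: 0.0
```

>>> {"name": "send_rows", "arguments": {"increments": [[14,46,0,0],[26,85,0,0],[34,107,0,0],[34,107,0,0]]}}

```text
time_s: 10.6
ee_pos: [429.2, 121.4, 227.5]
ee_rot: [0.041, 0.999, 0.0, -0.0]
force: [0.8, -0.1, 1.0]
finger_gap: 87.0
grasp_force: 0.0
```

```bash
python3 - <<'E'
from h import *
import json
s=st()
c=manip.calibration('wrist')
im=manip.get_image('wrist')
json.dump({k:np.array(v).tolist() for k,v in c.items()},open('w7.json','w'))
for t in ['cover_plate','plate_hole_a']:
    print(t,[(round(d['score'],2),np.round(d['xyz'],1).tolist()) for d in manip.mark_of('wrist',t)[:4]])
K=np.array(c['intrinsics']);E=np.array(c['extrinsics'])
def pw(p):
    q=(np.linalg.inv(E)@np.append(p,1))[:3];r=np.hypot(q[0],q[1]);a=np.arctan2(r,q[2]);return K[:2,2]+K[0,0]*a*q[:2]/r
u=pw([432,118,34]);print(u)
x0,y0=int(u[0])-60,int(u[1])-50
o=cv2.resize(im[y0:y0+100,x0:x0+120],None,fx=6,fy=6,interpolation=cv2.INTER_CUBIC)
cv2.imwrite('pics/c7.png',o);print(x0,y0)
E
```

```text
t 10.6 pos [429.2 121.4 227.5] rot [[-0.997, 0.083, -0.0], [0.083, 0.997, 0.0], [0.0, 0.0, -1.0]] F [ 0.8 -0.1  1. ] gap 86.98604999182486 gf 0.0
cover_plate [(0.98, [431.9, 114.3, 29.1])]
plate_hole_a [(0.81, [392.7, 141.7, 30.6]), (0.58, [465.1, 98.9, 24.6])]
[317.38718248 179.51585426]
257 129
```

View pics/c7.png

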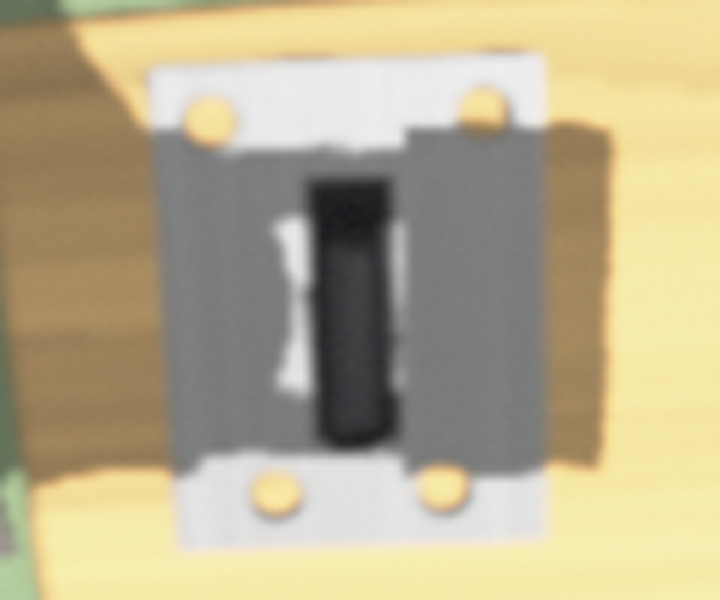

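```bash
python3 - <<'E'
from h import *
import json
c=json.load(open('w7.json'))
uv=np.array([[210,121],[484,112],[275,495],[442,488]])/6.-.5+5/60+np.array([257,129])
W=np.array([rayE(c,u,33) for u in uv])
t,th,res=fit(W);print(np.round(W,1).tolist(),t,th,np.round(res,1).tolist())
b=np.array([[347,212],[357,410]])/6.-.4+np.array([257,129])
B=np.array([rayE(c,u,64) for u in b]);print('bar',B,B.mean(0))
s=st();Rm=R.from_quat(s['ee_rot']).as_matrix()
d=np.array([t[0]-s['ee_pos'][0],t[1]-s['ee_pos'][1],0]);print('tool delta',Rm.T@d,'tool y ang',np.degrees(np.arctan2(Rm[1,1],Rm[0,1])))
E
```

```text
[[391.1, 89.8], [393.9, 145.5], [471.7, 95.4], [473.1, 131.0]] [432.46581601 115.41615025] -3.0629656901308584 [[0.0, 0.2], [-0.1, -0.0], [0.3, 0.1], [-0.3, -0.2]]
bar [[407.37047983 116.95611848]
 [446.05369177 115.54030381]] [426.7120858  116.24821114]
t 10.75 pos [430.7 116.5 227.7] rot [[-0.996, 0.091, 0.0], [0.091, 0.996, -0.0], [-0.0, -0.0, -1.0]] F [ 0.9 -0.1  0.7] gap 87.15369894027768 gf 0.0
tool delta [-1.82266678e+00 -9.28171962e-01  9.26547403e-04] tool y ang 84.79895038240782
```

Plate pose: (432.5,115.4), yaw -3.1°, with hole-fit residuals within 0.3 mm. Lowering part-way beside the bar, still open, to check where the tips are.

>>> {"name": "send_rows", "arguments": {"increments": [[-2,-1,45,-2],[-2,-1,90,-2],[-2,-1,130,-2],[-2,-1,150,-2],[-2,-1,150,-2]]}}

```text
time_s: 11.25
ee_pos: [430.2, 113.7, 75.0]
ee_rot: [0.029, 1.0, -0.002, -0.003]
force: [-0.8, 0.0, -0.8]
finger_gap: 86.8
grasp_force: 0.0
```

```bash
python3 - <<'E'
from h import *
s=st();p=np.array(s['ee_pos']);Rm=R.from_quat(s['ee_rot']).as_matrix()
print(np.degrees(np.arctan2(Rm[1,1],Rm[0,1])))
im=cv2.cvtColor(manip.get_image('scene'),cv2.COLOR_BGR2GRAY)
for sd in (-1,1):
  for off in (46,50,54):
    b=p+Rm[:,1]*sd*off
    out=[]
    for z in range(40,150,5):
        u=px('scene',[b[0],b[1],z]);out.append(f"{z}:{im[int(round(u[1])),int(round(u[0]))]}")
    print(sd*off,' '.join(out))
E
```

```text
t 11.25 pos [430.2 113.7  75. ] rot [[-0.998, 0.058, -0.005], [0.058, 0.998, -0.003], [0.005, -0.004, -1.0]] F [-0.8  0.  -0.8] gap 86.8341853626699 gf 0.0
86.69148533511306
-46 40:129 45:127 50:128 55:127 60:125 65:146 70:230 75:238 80:233 85:240 90:235 95:56 100:29 105:33 110:32 115:31 120:35 125:31 130:34 135:29 140:35 145:34
-50 40:133 45:129 50:127 55:127 60:124 65:182 70:237 75:236 80:236 85:240 90:237 95:204 100:26 105:32 110:34 115:32 120:32 125:33 130:32 135:30 140:33 145:33
-54 40:134 45:129 50:130 55:128 60:126 65:155 70:240 75:234 80:235 85:238 90:236 95:244 100:42 105:31 110:31 115:36 120:31 125:31 130:32 135:32 140:31 145:31
46 40:138 45:199 50:237 55:233 60:233 65:237 70:208 75:207 80:208 85:207 90:211 95:121 100:38 105:44 110:44 115:42 120:45 125:42 130:43 135:46 140:46 145:43
50 40:173 45:239 50:235 55:233 60:235 65:217 70:207 75:206 80:209 85:209 90:165 95:42 100:43 105:43 110:45 115:45 120:45 125:42 130:43 135:45 140:46 145:35
54 40:200 45:237 50:235 55:233 60:236 65:211 70:208 75:206 80:209 85:210 90:129 95:37 100:45 105:43 110:44 115:43 120:43 125:46 130:44 135:45 140:40 145:32
```

>>> {"name": "send_rows", "arguments": {"increments": [[0,0,20,0],[0,0,35,0],[0,0,42,0],[0,0,46,0],[0,0,46,0]]}}

```text
time_s: 11.8
ee_pos: [433.0, 116.4, 32.4]
ee_rot: [0.028, 1.0, 0.0, 0.001]
force: [-0.2, -0.9, -0.9]
finger_gap: 86.2
grasp_force: 0.0
```

```bash
python3 - <<'E'
from h import *
for i in range(3):
  s=st();im=manip.get_image('scene')
p=np.array(s['ee_pos']);Rm=R.from_quat(s['ee_rot']).as_matrix();print(np.degrees(np.arctan2(Rm[1,1],Rm[0,1])))
im=cv2.cvtColor(im,cv2.COLOR_BGR2GRAY)
for off in (-50,50):
    b=p+Rm[:,1]*off
    print(off,[f"{z}:{im[int(round(u[1])),int(round(u[0]))]}" for z in range(28,80,4) for u in [px('scene',[b[0],b[1],z])]])
E
```

```text
t 11.8 pos [433.  116.4  32.4] rot [[-0.998, 0.055, 0.001], [0.055, 0.998, 0.001], [-0.001, 0.001, -1.0]] F [-0.2 -0.9 -0.9] gap 86.17428704763127 gf 0.0
t 11.85 pos [433.1 116.5  32.6] rot [[-0.998, 0.055, 0.001], [0.055, 0.998, 0.001], [-0.001, 0.001, -1.0]] F [ 0.4  0.2 -0.2] gap 87.06891686895877 gf 0.0
t 11.9 pos [433.1 116.6  32.6] rot [[-0.998, 0.055, 0.001], [0.055, 0.998, 0.001], [-0.001, 0.001, -1.0]] F [-0.   0.1 -0.3] gap 86.73471543850101 gf 0.0
86.85403423886537
-50 ['28:142', '32:137', '36:135', '40:131', '44:129', '48:129', '52:117', '56:27', '60:31', '64:31', '68:32', '72:30', '76:33']
50 ['28:142', '32:142', '36:141', '40:134', '44:173', '48:238', '52:153', '56:39', '60:45', '64:44', '68:44', '72:45', '76:44']
```

Tips at about z 53. Lowering another 10 mm and closing on the bar.

>>> {"name": "send_rows", "arguments": {"increments": [[0,0,5,0],[0,0,10,0]]}}

```text
time_s: 12.15
ee_pos: [432.6, 116.6, 21.7]
ee_rot: [0.027, 1.0, 0.0, 0.0]
force: [0.5, -0.1, 0.2]
finger_gap: 86.8
grasp_force: 0.0
```

>>> {"name": "send_rows", "arguments": {"increments": [[0,0,0,0],[0,0,0,0],[0,0,0,0],[0,0,0,0],[0,0,0,0]], "grip": -1, "squeeze": 40}}

```text
time_s: 12.65
ee_pos: [432.4, 116.4, 21.8]
ee_rot: [0.027, 1.0, 0.0, 0.0]
force: [0.0, -0.1, 1.1]
finger_gap: 55.0
grasp_force: 0.0
```

>>> {"name": "send_rows", "arguments": {"increments": [[0,0,0,0],[0,0,0,0],[0,0,0,0],[0,0,0,0],[0,0,0,0]]}}

```text
time_s: 13.15
ee_pos: [432.3, 116.4, 21.7]
ee_rot: [0.027, 1.0, 0.0, 0.0]
force: [0.2, 0.0, -0.5]
finger_gap: 15.2
grasp_force: 0.0
```

>>> {"name": "send_rows", "arguments": {"increments": [[0,0,0,0],[0,0,0,0],[0,0,0,0]]}}

```text
time_s: 13.45
ee_pos: [432.3, 116.3, 21.7]
ee_rot: [0.027, 1.0, 0.0, 0.0]
force: [-0.3, 0.2, 0.1]
finger_gap: 11.8
grasp_force: 40.0
```

>>> {"name": "send_rows", "arguments": {"increments": [[0,0,-5,0],[0,0,-20,0],[0,0,-40,0]]}}

```text
time_s: 13.75
ee_pos: [430.9, 115.8, 61.2]
ee_rot: [0.027, 1.0, -0.001, -0.001]
force: [-0.4, 0.3, -2.8]
finger_gap: 11.6
grasp_force: 40.0
```

Held: gap 11.6 mm, grip 40 N, weight about 2.8 N. Raising and carrying it high over to the housing.

>>> {"name": "send_rows", "arguments": {"increments": [[0,-3,-35,0],[-3,-14,-70,0],[-9,-38,-100,0],[-18,-74,-108,0],[-28,-114,-110,0]]}}

```text
time_s: 14.25
ee_pos: [454.9, 0.8, 173.4]
ee_rot: [0.026, 1.0, 0.001, 0.001]
force: [1.2, -0.4, -3.0]
finger_gap: 11.6
grasp_force: 40.0
```

>>> {"name": "send_rows", "arguments": {"increments": [[-10,-42,0,0],[-20,-84,0,0],[-30,-126,0,0],[-40,-168,0,0],[-49,-206,0,0]]}}

```text
time_s: 14.75
ee_pos: [491.3, -209.3, 171.9]
ee_rot: [0.028, 1.0, 0.0, 0.0]
force: [0.6, 1.4, -2.4]
finger_gap: 11.8
grasp_force: 40.0
```

>>> {"name": "send_rows", "arguments": {"increments": [[-7,-28,0,-2],[-11,-45,0,-4],[-12,-51,0,-7],[-12,-52,0,-8.5],[-12,-52,0,-8.5]]}}

```text
time_s: 15.25
ee_pos: [500.5, -259.5, 171.4]
ee_rot: [-0.047, 0.999, 0.0, -0.0]
force: [-0.4, -0.7, -2.8]
finger_gap: 11.9
grasp_force: 40.0
```

```bash
python3 - <<'E'
from h import *
import json
manip.get_image('scene')
s=st();p=np.array(s['ee_pos']);Rm=R.from_quat(s['ee_rot']).as_matrix();print('yaw',np.degrees(np.arctan2(Rm[1,1],Rm[0,1]))-90)
c=manip.calibration('wrist');im=manip.get_image('wrist')
for cam in ('wrist','top'):
  if cam=='top': manip.get_image('top')
  for t in ['plate_hole_a','thread_a','cover_plate','housing']:
    print(cam,t,[(round(d['score'],2),np.round(d['xyz'],1).tolist()) for d in manip.mark_of(cam,t)[:4]])
json.dump({k:np.array(v).tolist() for k,v in c.items()},open('w8.json','w'));cv2.imwrite('pics/w8.png',im)
E
```

```text
t 15.3 pos [ 500.7 -259.1  171.4] rot [[-0.996, -0.093, -0.0], [-0.093, 0.996, 0.001], [0.0, 0.001, -1.0]] F [-0.5  0.4 -3.1] gap 11.503109903675831 gf 39.99872921034694
yaw 5.357643515312972
wrist plate_hole_a [(0.64, [460.5, -236.0, 181.8])]
wrist thread_a [(0.84, [452.0, -235.8, 62.0])]
wrist cover_plate [(0.84, [501.0, -259.4, 179.3]), (0.6, [364.2, -104.9, 1.4])]
wrist housing []
top plate_hole_a [(0.71, [458.9, -237.4, 180.5]), (0.67, [497.7, -255.8, 178.1])]
top thread_a [(0.85, [457.7, -239.1, 58.6])]
top cover_plate [(0.86, [498.5, -259.3, 178.4])]
top housing [(0.8, [499.9, -264.8, -0.8])]
```

>>> {"name": "send_rows", "arguments": {"increments": [[0,-1,30,0],[0,-1,60,0],[0,-1,80,0],[0,-1,88,0],[0,-1,91,0]]}}

```text
time_s: 16.3
ee_pos: [500.6, -260.8, 80.1]
ee_rot: [-0.047, 0.999, 0.0, -0.001]
force: [-0.0, 0.4, -2.1]
finger_gap: 11.9
grasp_force: 40.0
```

```bash
python3 - <<'E'
from h import *
import json
top=manip.get_image('top');top=manip.get_image('top')
s=st();p=np.array(s['ee_pos']);Rm=R.from_quat(s['ee_rot']).as_matrix();print('yaw',np.degrees(np.arctan2(Rm[1,1],Rm[0,1]))-90)
c=manip.calibration('wrist');w=manip.get_image('wrist');sc=manip.get_image('scene')
json.dump({k:np.array(v).tolist() for k,v in c.items()},open('w9.json','w'))
K=np.array(c['intrinsics']);E=np.array(c['extrinsics'])
def pw(p):
    q=(np.linalg.inv(E)@np.append(p,1))[:3];r=np.hypot(q[0],q[1]);a=np.arctan2(r,q[2]);return K[:2,2]+K[0,0]*a*q[:2]/r
th=np.radians(5.5);A=np.array([[np.cos(th),-np.sin(th)],[np.sin(th),np.cos(th)]])
zt=28+6+p[2]-21.7
for h in H:
    g=A@h+[501,-260.5];print(h,'plate-top',np.round(pw([*g,zt]),1),'thread',np.round(pw([*g,62]),1))
u=pw([461,-257,zt]);x0,y0=int(u[0])-50,int(u[1])-24
print(x0,y0)
a=cv2.resize(w[y0:y0+50,x0:x0+100],None,fx=8,fy=8,interpolation=cv2.INTER_CUBIC)
v=px('scene',[500,-257,70]);sx,sy=int(v[0])-50,int(v[1])-13;print('scene',sx,sy)
b=cv2.resize(sc[sy:sy+25,sx:sx+100],None,fx=8,fy=8,interpolation=cv2.INTER_CUBIC)
cv2.imwrite('pics/c10.png',np.vstack([a,b]));cv2.imwrite('pics/w9.png',w)
E
```

```text
t 16.4 pos [ 501.3 -261.2   81.2] rot [[-0.996, -0.093, 0.001], [-0.093, 0.996, -0.0], [-0.001, -0.0, -1.0]] F [-0.   0.7 -1.6] gap 11.629177932903714 gf 39.998871269635856
yaw 5.3598167527005245
[-40. -28.] plate-top [272.1 181. ] thread [279.2 170.8]
[-40.  28.] plate-top [370.8 180.9] thread [363.3 170.7]
[ 40. -18.] plate-top [294.1 300.6] thread [297.3 276.9]
[40. 18.] plate-top [348.8 300.5] thread [345.4 276.8]
284 157
scene 346 237
```

View pics/c10.png

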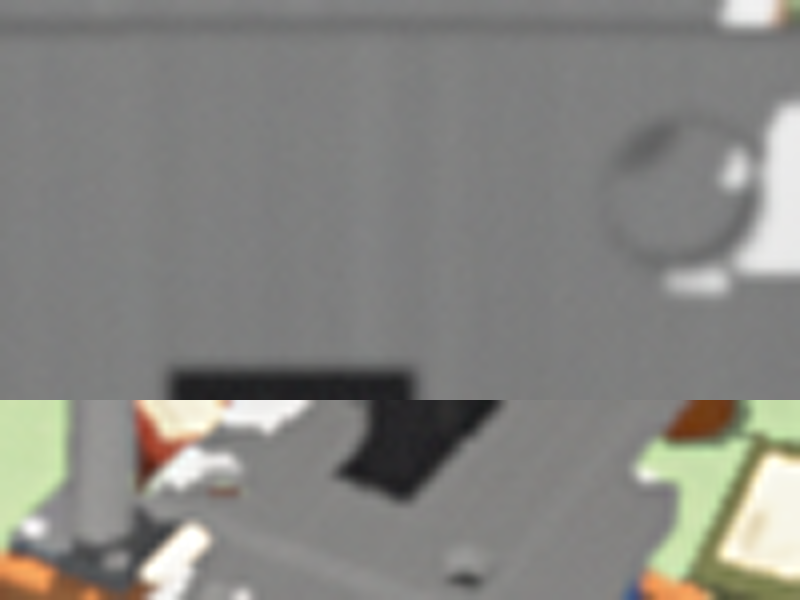

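The wrist crop shows plate hole b at image (369.4,180.3) against (370.8,180.9) predicted for exact alignment. The thread's dark edge shows through it at upper left, as predicted. Going down to the 15 mm gap and measuring numerically.

>>> {"name": "send_rows", "arguments": {"increments": [[0,0.7,5,0],[0,0.7,9,0],[0,0.7,10,0],[0,0.7,10,0],[0,0.7,10,0]]}}

```text
time_s: 17.0
ee_pos: [500.9, -260.3, 70.7]
ee_rot: [-0.047, 0.999, -0.0, 0.0]
force: [-0.0, -0.2, -2.5]
finger_gap: 11.7
grasp_force: 40.0
```

```bash
cat > m.py <<'E'
from h import *
import json
manip.get_image('top');manip.get_image('top');s=st();p=np.array(s['ee_pos']);Rm=R.from_quat(s['ee_rot']).as_matrix();yaw=np.degrees(np.arctan2(Rm[1,1],Rm[0,1]))-90;print('yaw',yaw)
c=manip.calibration('wrist');w=manip.get_image('wrist');cv2.imwrite('pics/w11.png',w)
K=np.array(c['intrinsics']);E=np.array(c['extrinsics'])
def pw(p):
    q=(np.linalg.inv(E)@np.append(p,1))[:3];r=np.hypot(q[0],q[1]);a=np.arctan2(r,q[2]);return K[:2,2]+K[0,0]*a*q[:2]/r
th=np.radians(5.5);A=np.array([[np.cos(th),-np.sin(th)],[np.sin(th),np.cos(th)]])
zt=34+p[2]-21.7
g=cv2.cvtColor(w,cv2.COLOR_BGR2GRAY)
for h in H[:2]:
    q=A@h+[501.0,-260.5];a=pw([*q,zt]);b=pw([*q,62]);print(h,'top pred',np.round(a,1),'thread pred',np.round(b,1))
    x0,y0=int(round(a[0]))-16,int(round(a[1]))-16
    P=cv2.resize(g[y0:y0+32,x0:x0+32],None,fx=8,fy=8,interpolation=cv2.INTER_CUBIC)
    P=cv2.createCLAHE(4,(2,2)).apply(P)
    cs=cv2.HoughCircles(P,cv2.HOUGH_GRADIENT,1,10,param1=60,param2=8,minRadius=60,maxRadius=88)
    if cs is not None:
        for cc in cs[0][:3]:
            uv=(cc[:2]+.5)/8-.5+[x0,y0];print('  circle',np.round(uv,1),'r',cc[2]/8,'world err mm',np.round(rayE(c,uv,zt)-q,2))
    print(g[y0:y0+32:1,x0:x0+32].tolist().__str__().replace('], [','\n').replace(', ',' '))
E
python3 m.py
```

```text
t 17.1 pos [ 501.  -260.3   70.8] rot [[-0.996, -0.093, 0.0], [-0.093, 0.996, -0.0], [-0.0, -0.0, -1.0]] F [ 0.6 -1.  -2.9] gap 11.746821208840617 gf 39.998865933157504
yaw 5.364622359487598
[-40. -28.] top pred [270.5 181.5] thread pred [275.6 174.3]
  circle [272.6 179.6] r 8.7375 world err mm [-1.22  1.18]
  circle [270.1 181.4] r 10.375 world err mm [-0.08 -0.2 ]
  circle [269.6 179.8] r 10.1 world err mm [-1.   -0.54]
[[130 131 132 133 134 132 130 129 127 129 128 129 127 129 126 128 127 128 127 129 129 130 131 131 129 128 127 127 126 128 128 129
128 131 134 135 133 131 131 128 127 129 128 129 128 126 127 128 126 128 128 128 131 130 130 129 128 127 127 128 126 127 127 128
130 131 133 133 132 133 130 131 128 127 129 128 126 128 126 128 128 128 127 130 130 129 132 130 128 127 127 127 127 126 128 128
129 131 133 134 133 132 131 128 128 127 127 128 127 128 127 128 126 127 128 129 129 131 129 129 129 129 128 128 126 127 127 129
130 131 133 133 133 133 130 129 128 127 128 128 127 126 126 125 124 123 124 127 129 130 131 130 129 128 128 127 128 127 128 130
129 131 132 134 134 133 130 129
[... 6953 characters left out ...]
18 121 127 132 136 145 154 161 165 174 198 218 222 223 223
127 128 129 128 127 128 127 128 128 128 127 128 127 127 125 125 124 123 126 128 128 128 129 129 132 131 138 154 169 176 177 178
128 128 129 128 127 126 127 129 129 128 128 127 126 128 126 126 126 127 129 128 127 127 127 125 126 126 127 130 133 134 134 136
127 128 128 129 127 127 128 128 127 127 127 127 128 128 128 127 128 128 128 130 128 128 126 127 127 127 126 125 124 126 124 125
127 129 128 127 125 126 127 128 127 127 126 128 128 127 126 126 128 128 129 129 128 128 126 128 128 127 126 125 126 124 124 124
129 127 127 128 127 128 128 128 127 127 127 127 128 127 128 127 127 128 129 129 129 128 125 127 125 128 127 126 126 125 126 126]]
```

Both visible holes agree with the prediction within about 0.5 mm, and the thread edges seen through them suggest a trim of +0.7 mm x and -0.3 mm y. Applying it, settling and checking.

>>> {"name": "send_rows", "arguments": {"increments": [[-0.7,-0.4,0,0],[-0.7,-0.4,0,0],[-0.7,-0.4,0,0],[-0.7,-0.4,0,0],[-0.7,-0.4,0,0]]}}

```text
time_s: 17.65
ee_pos: [501.6, -260.5, 70.7]
ee_rot: [-0.047, 0.999, 0.0, 0.0]
force: [-0.6, 0.7, -2.7]
finger_gap: 11.8
grasp_force: 40.0
```

```bash
python3 - <<'E'
from h import *
for cam in ('scene','top'):
  manip.get_image(cam)
  for t in ['lens_knob','cover_plate','plate_hole_a','thread_a','housing']:
    print(cam,t,[(round(d['score'],2),np.round(d['xyz'],1).tolist()) for d in manip.mark_of(cam,t)[:3]])
s=st();print(np.abs(s['qvel']).max())
# underside-to-flange gap seen in the scene view: gray column under the near plate edge
th=np.radians(5.4);q=np.array([501.5,-260.6])+np.array([np.cos(th)*-40-np.sin(th)*-40,np.sin(th)*-40+np.cos(th)*-40])
im=manip.get_image('scene')
for z in range(50,92,3):
  u=px('scene',[*q,z]);print(z,im[int(round(u[1])),int(round(u[0]))].tolist(),end=' ')
E
```

```text
scene lens_knob [(0.89, [383.0, -150.3, 115.7])]
scene cover_plate [(0.71, [499.8, -258.3, 77.0])]
scene plate_hole_a [(0.83, [461.3, -237.1, 75.3]), (0.78, [542.9, -278.4, 77.8])]
scene thread_a [(0.78, [544.4, -274.0, 61.8]), (0.58, [456.1, -235.1, 64.0])]
scene housing [(0.61, [500.5, -256.7, 0.0]), (0.22, [543.9, -271.5, 63.7])]
top lens_knob [(0.59, [386.5, -158.5, 120.1])]
top cover_plate [(0.51, [500.8, -256.8, 75.9])]
top plate_hole_a []
top thread_a [(0.38, [622.3, -34.6, 68.2])]
top housing []
t 18.25 pos [ 501.6 -260.6   70.7] rot [[-0.996, -0.094, 0.0], [-0.094, 0.996, 0.0], [-0.0, 0.0, -1.0]] F [-0.4  0.2 -2.1] gap 11.87540553971914 gf 39.99884443357587
0.001184648495776533
50 [135, 112, 98] 53 [132, 128, 125] 56 [132, 133, 136] 59 [131, 133, 133] 62 [131, 132, 133] 65 [132, 133, 134] 68 [132, 133, 134] 71 [131, 134, 133] 74 [132, 134, 134] 77 [132, 134, 135] 80 [132, 133, 135] 83 [131, 133, 135] 86 [132, 133, 134] 89 [132, 133, 134]
```

All checks agree: the underside is at about 77 mm, the holes are over the threads, the plate is level and still, and the lens is clear. Handing in.

```bash
python3 -c "
from rig import manip
print(manip.close_job())"
```

```text
the job is handed in; nothing more can be done
None
```

The job is handed in: I swung the magnifier about 99° towards the robot, then picked up the cover plate, and the arm is still holding it level about 15 mm above the flange; the holes line up with the threads to an estimated 1 mm.

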